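# Seat and latch the shaker platform on its locating pin

## Task

The platform of the bench shaker was pushed in too far and is riding up on the shaker's locating pin. Nudge the platform back along its guide rails until its hole drops over the pin and it lies flat on the deck, then swing the latch fully round to its stop, over the platform's edge, so that it cannot lift when the shaker runs. Do not disturb the other things on the bench.

Things in the scene. Friction and masses are not known exactly. Their poses are not given: they have to be found in the camera images.
- shaker: Low bench shaker, fixed: white housing 190 x 250 mm (x, y), 62 mm high, panel on its front (-x). Origin: centre of its underside, on the worktop; y to its left, z up. On it a grey deck 152 x 238 mm, upper face at z = 82 mm, with two steel guide rails along y (y -90 to 90 mm), 10 mm wide, 14 mm high, inner faces at x = -51.5 and 51.5 mm; the lane between is open at both ends.
- pin (a point): Foot of the fixed locating pin, on the deck face midway between the rails, at (0, 50, 82) mm in the shaker's frame. The pin is 11 mm across, 9 mm high, its top tapered to 6 mm over the last 3 mm.
- platform: Loose aluminium plate 100 x 150 x 12 mm (x, y, z), about 0.45 kg, between the rails (1.5 mm play a side), black dimpled rubber mat 3 mm high on top; too wide to grip. Origin: centre of its underside; y along the rails to its left end, z up. At the start it is 16 to 38 mm too far along the shaker's +y and slopes, left end raised on the pin. It slides with 2 to 5 N.
- hole (a point): Centre, on the platform's underside, of its through hole, 16 mm across, at (0, 50, 0) mm in the platform's frame; seated, it is at point pin. The platform drops about 9 mm at the pin when the hole comes over it (within about 5 mm); the pin then stops it sliding farther.
- left_end (a point): Middle of the platform's upright left end face, at (0, 75, 6) mm in the platform's frame; push here along the shaker's -y to move the platform back.
- latch (a joint): Angle of the swing latch, rad: 0 = arm along the front rail, pointing to the shaker's -y; grows counter-clockwise seen from above; 1.571 = stop, arm square across the lane (shaker's +x), over the platform's edge; -0.6 = outward limit. Starts at -0.45 to 0.15; stays where it is left (friction 0.03 N m). Its arm passes 3 mm above a seated platform; one riding on the pin blocks it.
- latch_pivot (a point): Latch pivot (upright axis), at (-64, 25, 97) mm in the shaker's frame, the underside of the arm. The arm is a dark steel strip 12 mm wide, 5 mm thick, 48 mm from the pivot to its tip.
- latch_post (a point): Centre of the top of the upright black finger post on the latch arm, 12 mm across, 25 mm high above the arm, 34 mm from the pivot axis; its top is 127 mm above the worktop.
- petri: Bystander: closed petri dish, 60 mm across, 15 mm high, left of the shaker. Origin: centre of its underside.
- timer: Bystander: small bench timer, 66 x 66 x 18 mm, behind the shaker. Origin: centre of its underside.
- buffer: Bystander: clear bottle with a screw cap, 60 mm across, 128 mm high, behind the shaker. Origin: centre of its underside.
- vials: Bystander: white block of small vials, 50 x 120 x 43 mm, left of the shaker. Origin: centre of its underside.

How it is judged:
On the way, in this order (a step that is already met when the one before it is completed fails the run):
1. the platform has dropped over the pin and lies flat on the deck, the latch still open (horizontal distance between hole and pin below 0.005 m and z of hole in the frame of pin below 0.002 m and angle between the z axis of platform and the z axis of shaker, either way round below 0.02 rad and value of joint latch below 1 rad), for 0.2 s.
2. the latch is swung over the platform (value of joint latch above 1.4 rad), for 0.1 s.
At the end, for the whole second after the job is handed in: The platform lies flat on the deck (within 0.02 rad and 2 mm) with its hole over the pin (centres within 5 mm), at rest, and the latch is at its stop over the platform's edge (over 1.4 rad) (horizontal distance between hole and pin below 0.005 m and z of hole in the frame of pin below 0.002 m and angle between the z axis of platform and the z axis of shaker, either way round below 0.02 rad and value of joint latch above 1.4 rad and linear speed of platform below 0.01 m/s); the robot touches nothing.
It fails at once if a bystander (petri dish, timer, bottle or vial block) is moved more than 15 mm (distance of any of petri, timer, buffer, vials from where it was at the start of the episode above 0.015 m).
It also fails if it takes over 48 s, if anything falls off the work surface, if the arm or the gripper's body presses on something with over 40 N, if the wrist force passes 120 N, or if a joint passes its speed limit or range.

## Robot

A 6-joint arm with a two-finger parallel gripper is mounted at the origin on a cart in front of the work surface, level with it; the furniture and walls round the work are solid. World frame = base frame: x ahead of the robot, y to its left, z up, the work surface at z = 0. Lengths are in m, angles in rad, forces in N, time in s.
With the tool pointing down it reaches from about 0.225 to 0.875 m from the base axis. Payload 3.4 kg.
Tool frame: the origin (TCP) lies on the centre line of the jaws, within the pads' length; the fingertips stand 8 mm ahead of it and the grasp point (between the pads) lies 11 mm behind it; z points along the fingers, y is the line along which they close (so a half turn about z gives the same grasp; the last joint's range is limited). The gripper opens to 85 mm and grips with 20 to 120 N. Pads are 22 mm wide; open, the fingers measure 114 mm over their backs; the gripper's body (76 mm by 85 mm) begins 54 mm behind the grasp point. The pads swing forward as they close: fully open they stand 13 mm farther back than shut.
Start: joints at [1.123, 0.276, 1.505, -0, 1.361, -0.121], TCP at [0.185, 0.545, 0.239] pointing down, gripper open.
Joint ranges: [-2.89, 2.89], [-0.75, 2.08], [0.22, 2.7], [-1.18, 4.32], [0.11, 2.71], [-2.7, 2.7]. Speed limits (rad/s): [2.57, 2.57, 3.14, 3.14, 3.14, 3.14].

## Interface

Orientations are given as a unit quaternion [w, x, y, z].
In Python, from bench import env gives the robot as it stands.
- The arm moves only by the tool jog_arm, called after "Request:" by a JSON object that holds its "op" and its "data". Schema: {"type":"object","properties":{"ticks":{"type":"array","items":{"type":"array","items":{"type":"number"},"minItems":4,"maxItems":4},"minItems":1,"maxItems":12},"finger_gap":{"type":"number"},"only":{"type":"string"},"quiet":{"type":"boolean"},"lines":{"type":"string"}},"required":["ticks"],"additionalProperties":false}. ticks is a list of rows, 1 to 12 of them, each of 4 numbers: dx, dy, dz in m, then a turn about the tool's z in rad; each row is the pose to reach, as a shift and turn from the pose commanded when the call began, along the tool's axes at that moment; what a row does not reach only later rows make up. A row lasts 1/12 s, in which the tool goes at most 0.0417 m and 0.125 rad, less where a joint would pass 70% of its speed; a pose out of reach is approached as far as the arm can. finger_gap is the finger opening in m, set as the call begins (left out keeps the last). The fingers move at their own pace and stop on an object; the grip force is fixed at half the most. Time passes only in rows, so rows that do not move let the fingers close. The tool returns the time, the measured TCP pose, the force, the opening and the grip force at its end. only (a regular expression) keeps the lines of the reply that match it, lines (a string "A,B") keeps lines A to B, and quiet returns only ok. Input that does not fit is refused with a message, and nothing moves.
- env.get_state(): the state, without advancing time (a new reading comes with each control period).
- env.get_image(name): name is "scene" or "top"; returns a dict with "image" (420x560x3 uint8, blue, green, red), "camera_matrix" (3x3 intrinsics, pixels), "k1" (the pictures are not rectified: a ray, as slopes to the right and down, at radius r is drawn at 1 + k1 r^2 times it, then the intrinsics apply), "rvec" (rotation vector, rad) and "tvec" (3), from world to camera coordinates, as OpenCV has them. Camera axes: x right, y down, z forward; pixel columns grow to the right and rows downward; lengths in m; the calibration is good to about 2 mm. A picture is of the moment at which its call begins. There is no depth.
- env.close_job(): hands the job in; it is judged then, once.
The state is a dict: "time": time; "joints": joint angles; "joint_velocities": joint speeds; "tau": joint torques, N m; "position": TCP position; "tcp_rot": TCP orientation; "contact_force": force on the tool from outside, world axes, zero at the start; "wrist_torque": the same for the moment, N m; "grip_width": finger opening in m; "grip_force": force on a finger pad.
Only numpy, scipy, OpenCV 4.12 (cv2) and the standard library are available. Lean on these libraries where they do the work, as an engineer would, in place of code of your own. Each camera call takes 0.05 s, during which the arm holds its last target. There are 200 camera calls.

## Working session

There is one attempt and no reset: what is moved stays moved. The work goes in short steps, Python scripts to look and compute and a tool call to move; the robot and the scene stay as the last step left them, time stands still between calls to the robot, and variables do not carry over. Pictures are saved under pics/ and viewed, at most 10 in all, crops included, and the job is handed in when it is done.

```bash
mkdir -p pics; ls
```

Create h.py:
```python
import numpy as np, cv2
from bench import env
def shot(n):
    d=env.get_image(n); return d
def ray(d,u,v):
    K=np.array(d["camera_matrix"]);x=(u-K[0,2])/K[0,0];y=(v-K[1,2])/K[1,1]
    k=d["k1"] if np.isscalar(d["k1"]) else float(np.ravel(d["k1"])[0])
    p=cv2.undistortPoints(np.array([[[u,v]]],float),K,np.array([k,0,0,0.]))[0,0]
    R=cv2.Rodrigues(np.array(d["rvec"],float))[0];t=np.ravel(d["tvec"])
    return -R.T@t, R.T@np.array([p[0],p[1],1])
def onz(d,u,v,z):
    c,r=ray(d,u,v);return c+r*(z-c[2])/r[2]
def tri(d1,p1,d2,p2):
    c1,r1=ray(d1,*p1);c2,r2=ray(d2,*p2);r1/=np.linalg.norm(r1);r2/=np.linalg.norm(r2)
    s=np.linalg.lstsq(np.c_[r1,-r2],c2-c1,rcond=None)[0]
    a=c1+s[0]*r1;b=c2+s[1]*r2;return (a+b)/2,np.linalg.norm(a-b)
def proj(d,P):
    k=float(np.ravel(d["k1"])[0])
    return cv2.projectPoints(np.array(P,float).reshape(-1,1,3),np.array(d["rvec"],float),np.array(d["tvec"],float),np.array(d["camera_matrix"]),np.array([k,0,0,0.]))[0][:,0]
```

Run:
```python
from h import *
import pickle
for n in("scene","top"):
    d=shot(n);cv2.imwrite(f"pics/{n}0.png",d["image"]);pickle.dump(d,open(n+"0.pkl","wb"))
    print(n,ray(d,280,210),d["k1"])
s=env.get_state();print(s["time"],s["position"],s["tcp_rot"],s["grip_width"])
```

```text
bench.py
pics
scene (array([ 0.00791569, -0.23876544,  0.76754416]), array([ 0.56330839,  0.49714146, -0.66005744])) -0.08113879192871634
top (array([0.49526062, 0.25251436, 1.19847503]), array([ 0.0709094 ,  0.01430829, -0.99753785])) -0.04635727075825588
0.1 [0.18437634 0.54414674 0.23850954] [-2.35003693e-04  1.62667640e-01  9.86680553e-01 -8.17866157e-04] 0.08519985254214052
```

View pics/scene0.png

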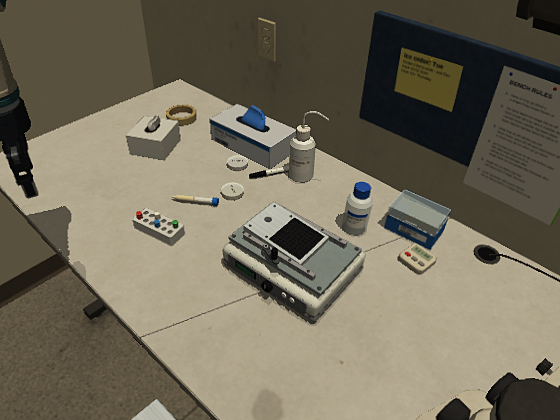

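View pics/top0.png

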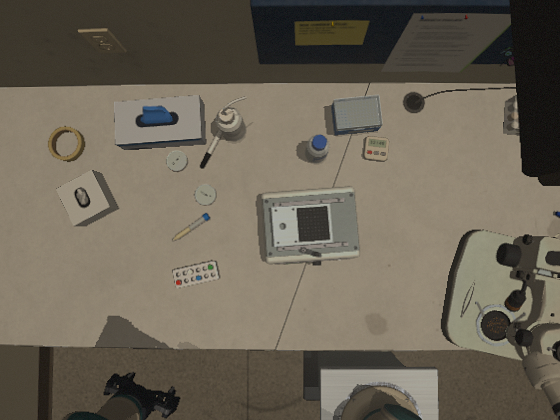

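Both views show the shaker (scene about (295,260), top about (310,225)), with its left end facing image-left. The platform's hole is at top (283,226), and the latch post is near top (305,250) and scene (273,254). I'll zoom in next.

Run:
```python
import cv2,numpy as np
a=cv2.imread("pics/scene0.png")[190:325,215:370];b=cv2.imread("pics/top0.png")[180:270,255:365]
cv2.imwrite("pics/c1.png",cv2.resize(a,None,fx=5,fy=4.4,interpolation=cv2.INTER_CUBIC) if 0 else cv2.resize(a,None,fx=4.4,fy=4.4,interpolation=cv2.INTER_CUBIC))
cv2.imwrite("pics/c2.png",cv2.resize(b,None,fx=6.5,fy=6.5,interpolation=cv2.INTER_CUBIC))
```

```text
(no output)
```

View pics/c1.png

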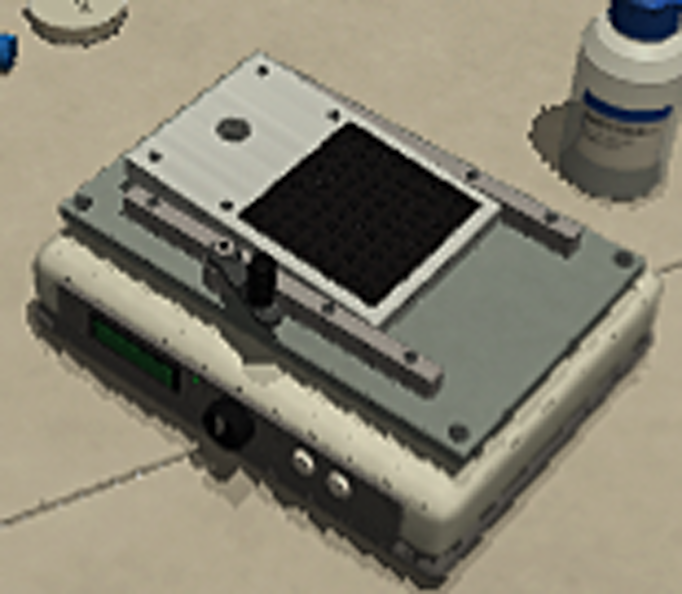

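View pics/c2.png

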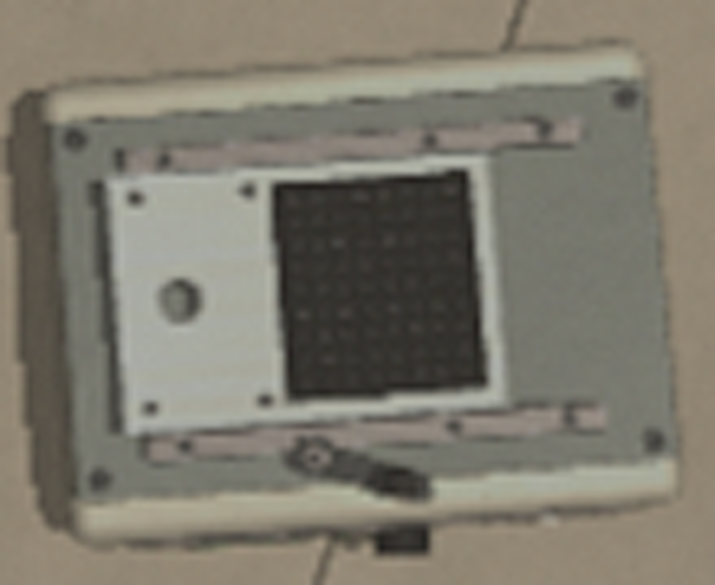

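The crops show the platform's left edge clear of the rail ends, the hole at c2 (180,300) / c1 (233,129), and the deck screws at the corners. The pivot is at c2 (316,457) / c1 (223,245), and the arm swings outward to its tip at c2 (415,490). The post top is at c1 (262,257).

Add to h.py:
```python
def C1(p): return (p[0]+.5)/4.4-.5+215,(p[1]+.5)/4.4-.5+190
def C2(p): return (p[0]+.5)/6.5-.5+255,(p[1]+.5)/6.5-.5+180
```

Create m.py:
```python
from h import *
import pickle
np.set_printoptions(precision=4,suppress=True)
S=pickle.load(open("scene0.pkl","rb"));T=pickle.load(open("top0.pkl","rb"))
pts=dict(FL=((83,202),(100,480)),FR=((458,433),(655,440)),BR=((625,259),(625,96)),hole=((233,129),(180,300)),pivot=((223,245),(316,457)),
 plF=((127,162),(127,435)),plB=((258,53),(108,180)),plRF=((375,325),(505,405)),plRB=((498,208),(490,158)))
for k,(a,b) in pts.items(): print(k,*tri(S,C1(a),T,C2(b)))
sc=np.array([onz(T,*C2(p),.082) for p in((75,138),(100,480),(655,440),(625,96))])
c=sc.mean(0);v=(sc[0]+sc[1]-sc[2]-sc[3])/2;yaw=np.arctan2(-v[0],v[1])
print("top c",c,"yaw",yaw,np.linalg.norm(v),np.linalg.norm(sc[0]-sc[1]))
s3=np.array([onz(S,*C1(p),.082) for p in((83,202),(458,433),(625,259))]);c3=(s3[0]+s3[2])/2;v=s3[0]-s3[1]
print("scene c",c3,np.arctan2(-v[0],v[1]),np.linalg.norm(v))
c=(c+c3)/2;R=np.array([[np.cos(yaw),-np.sin(yaw)],[np.sin(yaw),np.cos(yaw)]])
print("C",c,"pin",c[:2]+R@[0,.05],"pivot",c[:2]+R@[-.064,.025])
loc=lambda P:R.T@(P[:2]-c[:2])
for k,(a,b) in pts.items(): print(k,loc(tri(S,C1(a),T,C2(b))[0]))
po=onz(S,*C1((262,257)),.127);print("post S",po,loc(po)); tip=onz(T,*C2((424,492)),.1);print("tip",loc(tip))
for k in("petri",):pass
for n,(u,v),z in(("petri1",(205,195),.015),("petri2",(177,160),.015),("vials",(195,274),.043),("bottle",(319,142),.128),("timer",(376,149),.018)):
  print(n,onz(T,u,v,z))
```

```bash
python3 m.py
```

```text
FL [0.4634 0.2935 0.0812] 0.0022480993130723475
FR [0.4796 0.0738 0.0812] 0.0026840729409615665
BR [0.6164 0.0838 0.0804] 0.0029452712537869443
hole [0.534  0.2616 0.1034] 0.0024063959035207434
pivot [0.4731 0.209  0.1053] 0.0021106582325877642
plF [0.4818 0.2819 0.1031] 0.0031247773175661735
plB [0.5808 0.2895 0.1069] 0.002789439137285461
plRF [0.4934 0.1343 0.093 ] 0.002597529951261433
plRB [0.5899 0.14   0.0943] 0.0011948373917322864
top c [0.5388 0.1898 0.082 ] yaw 0.074880559354458 0.2199494591045528 0.13634297002794632
scene c [0.5399 0.1871 0.082 ] 0.07433099010840512 0.22015097638768993
C [0.5394 0.1884 0.082 ] pin [0.5356 0.2383] pivot [0.4737 0.2086]
FL [-0.0679  0.1105]
FR [-0.0682 -0.1098]
BR [ 0.069  -0.1101]
hole [0.0001 0.0734]
pivot [-0.0645  0.0254]
plF [-0.0504  0.0975]
plB [0.0488 0.0977]
plRF [-0.0499 -0.0506]
plRB [ 0.0467 -0.0521]
post S [0.4653 0.1763 0.127 ] [-0.0748 -0.0066]
tip [-0.0819 -0.0147]
petri1 [0.621  0.4774 0.015 ]
petri2 [0.7196 0.558  0.015 ]
vials [0.406  0.4958 0.043 ]
bottle [0.7429 0.1699 0.128 ]
timer [0.7484 0.004  0.018 ]
```

Everything agrees: screw spacing 220x136 mm, deck z 0.081, and the pivot within 1 mm of its nominal position. The hole is 23 mm too far along (left end at local y 0.0976, top z about 0.105). The latch is at about -0.33 rad. Next I'll move to just left of the platform with fingers shut and aligned.

Request:
{"op": "jog_arm", "data": {"ticks": [[-0.399,-0.103,0,-0.4],[-0.399,-0.103,0,-0.4],[-0.399,-0.103,0,-0.4],[-0.399,-0.103,0,-0.4],[-0.399,-0.103,0,-0.4],[-0.399,-0.103,0,-0.4],[-0.399,-0.103,0,-0.4],[-0.399,-0.103,0,-0.4],[-0.399,-0.103,0,-0.4],[-0.399,-0.103,0,-0.4],[-0.399,-0.103,0.03,-0.4],[-0.399,-0.103,0.06,-0.4]], "finger_gap": 0}}

```text
time: 1.1
position: [0.5337, 0.3172, 0.1798]
tcp_rot: [0.003, -0.034, 0.999, 0.001]
contact_force: [-0.2, -0.7, -0.8]
grip_width: 0.0001
grip_force: 0.0
```

Create w.py:
```python
from h import *
np.set_printoptions(precision=4,suppress=True)
from scipy.spatial.transform import Rotation as Ro
s=env.get_state();q=s["tcp_rot"];M=Ro.from_quat([q[1],q[2],q[3],q[0]]).as_matrix()
yaw=.0747;R=np.array([[np.cos(yaw),-np.sin(yaw)],[np.sin(yaw),np.cos(yaw)]])
P=np.array(s["position"]);print("t",s["time"],"local",R.T@(P[:2]-[.5394,.1884]),"z",P[2],"F",s["contact_force"],"w",s["grip_width"])
print("tool x,y in shaker:",R.T@M[:2,0],R.T@M[:2,1])
```

```bash
python3 w.py
```

```text
t 1.1 local [0.0039 0.1289] z 0.17975764608804712 F [-0.2077 -0.6752 -0.7788] w 0.00013340309845430632
tool x,y in shaker: [-1.      0.0058] [0.0058 1.    ]
```

Request:
{"op": "jog_arm", "data": {"ticks": [[0,0,0.04,0],[0,0,0.075,0],[0,0,0.085,0],[0,0,0.085,0],[0,0,0.085,0]], "finger_gap": 0}}

```text
time: 1.52
position: [0.5299, 0.3193, 0.0948]
tcp_rot: [0.0, -0.037, 0.999, 0.0]
contact_force: [1.0, 0.0, 1.1]
grip_width: -0.0
grip_force: 0.0
```

```bash
python3 w.py
```

Run:
```python
from h import *
d=shot("scene");cv2.imwrite("pics/c3.png",cv2.resize(d["image"][150:325,180:370],None,fx=4,fy=3.4)if 0 else cv2.resize(d["image"][170:320,200:380],None,fx=4,fy=4,interpolation=cv2.INTER_CUBIC))
```

```text
t 1.5167 local [0.0003 0.1312] z 0.09481115772284518 F [0.9937 0.0334 1.0517] w -4.061875300118899e-05
tool x,y in shaker: [-1.      0.0013] [0.0013 1.    ]
```

View pics/c3.png

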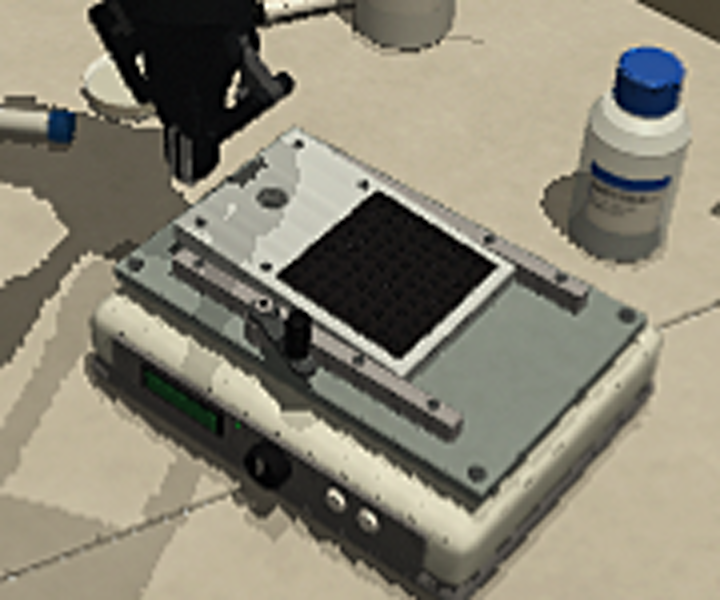

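Shut fingers stand at c3 (190,165), centred on the left end and clear of it. Pushing now.

Request:
{"op": "jog_arm", "data": {"ticks": [[0,-0.008,0,0],[0,-0.014,0,0],[0,-0.018,0,0],[0,-0.021,0,0],[0,-0.024,0,0],[0,-0.027,0,0],[0,-0.03,0,0],[0,-0.03,0,0]], "finger_gap": 0}}

```text
time: 2.23
position: [0.5318, 0.2885, 0.0945]
tcp_rot: [0.0, -0.037, 0.999, -0.0]
contact_force: [1.0, 0.8, 1.0]
grip_width: -0.0
grip_force: 0.5
```

```bash
python3 w.py
```

Run:
```python
from h import *
d=shot("scene");im=d["image"];g=cv2.cvtColor(im,cv2.COLOR_BGR2GRAY)
# mat: large dark blob on the platform
R=im[215:270,260:335];m=(cv2.cvtColor(R,cv2.COLOR_BGR2GRAY)<45).astype(np.uint8)
n,l,s,c=cv2.connectedComponentsWithStats(m);i=1+s[1:,4].argmax();print(s[i],c[i]+[260,215])
import pickle
R=pickle.load(open("scene0.pkl","rb"))["image"][215:270,260:335];m=(cv2.cvtColor(R,cv2.COLOR_BGR2GRAY)<45).astype(np.uint8)
n,l,s,c=cv2.connectedComponentsWithStats(m);i=1+s[1:,4].argmax();print(s[i],c[i]+[260,215])
```

```text
t 2.2333 local [-0.0001  0.1004] z 0.09446338712135431 F [0.9639 0.7639 0.9981] w -4.5617841531973196e-05
tool x,y in shaker: [-1.      0.0016] [0.0016 1.    ]
[  14    6   55   42 1179] [301.01950806 240.71331637]
[  10    3   54   41 1173] [296.45865303 237.80306905]
```

The mat has moved about 12 mm, as predicted, with about 11 mm left.

Create mat.py:
```python
from h import *
d=shot("scene");R=d["image"][215:280,260:345];m=(cv2.cvtColor(R,cv2.COLOR_BGR2GRAY)<45).astype(np.uint8)
n,l,s,c=cv2.connectedComponentsWithStats(m);i=1+s[1:,4].argmax();print("mat",s[i],c[i]+[260,215])
```

```text
(no output)
```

Request:
{"op": "jog_arm", "data": {"ticks": [[0,-0.002,0,0],[0,-0.004,0,0],[0,-0.006,0,0],[0,-0.008,0,0],[0,-0.008,0,0],[0,-0.008,0,0]], "finger_gap": 0}}

```text
time: 2.78
position: [0.5321, 0.2804, 0.0941]
tcp_rot: [-0.0, -0.037, 0.999, -0.001]
contact_force: [0.4, 0.4, 0.1]
grip_width: 0.0004
grip_force: 0.0
```

```bash
python3 w.py;python3 mat.py
```

```text
t 2.7833 local [-0.0005  0.0923] z 0.09413286548038459 F [0.3742 0.4214 0.1416] w 0.0003759958285409345
tool x,y in shaker: [-1.      0.0015] [0.0015 1.    ]
mat [  17   10   55   40 1143] [304.24759405 243.89151356]
```

Request:
{"op": "jog_arm", "data": {"ticks": [[0,-0.001,0,0],[0,-0.002,0,0],[0,-0.003,0,0],[0,-0.003,0,0],[0,-0.003,0,0]], "finger_gap": 0}}

```text
time: 3.25
position: [0.5324, 0.2782, 0.0943]
tcp_rot: [0.0, -0.037, 0.999, 0.0]
contact_force: [-0.7, 1.1, -0.4]
grip_width: 0.0001
grip_force: 0.3
```

```bash
python3 w.py;python3 mat.py
```

```text
t 3.25 local [-0.0003  0.09  ] z 0.09432168597387575 F [-0.745   1.0705 -0.3818] w 8.223118270493615e-05
tool x,y in shaker: [-1.      0.0016] [0.0016 1.    ]
mat [  17   10   55   40 1140] [304.29385965 243.90087719]
```

The mat no longer moves, and its downward jump suggests the platform has dropped. I'll back off upwards and check in both views.

Request:
{"op": "jog_arm", "data": {"ticks": [[0,0.02,0,0],[0,0.03,-0.03,0],[0,0.03,-0.06,0],[0,0.05,-0.10,0],[0,0.09,-0.1,0],[0,0.12,-0.1,0],[0,0.12,-0.1,0]], "finger_gap": 0}}

```text
time: 3.88
position: [0.5235, 0.4034, 0.1954]
tcp_rot: [0.001, -0.038, 0.999, 0.003]
contact_force: [-0.2, -0.5, -0.2]
grip_width: -0.0
grip_force: 0.0
```

```bash
python3 w.py;python3 - <<'E'
from h import *
import pickle
a=shot("scene");b=shot("top");pickle.dump((a,b),open("st1.pkl","wb"))
A=cv2.resize(a["image"][190:325,215:370],None,fx=4.4,fy=4.4,interpolation=cv2.INTER_CUBIC)
B=cv2.resize(b["image"][180:270,255:365],None,fx=6.5,fy=6.5,interpolation=cv2.INTER_CUBIC)
cv2.imwrite("pics/d1.png",A);cv2.imwrite("pics/d2.png",B)
E
```

```text
t 3.8833 local [0.0001 0.2156] z 0.195433894451985 F [-0.2031 -0.4637 -0.2208] w -4.902462600909441e-06
tool x,y in shaker: [-1.     -0.0023] [-0.0023  1.    ]
```

View pics/d1.png

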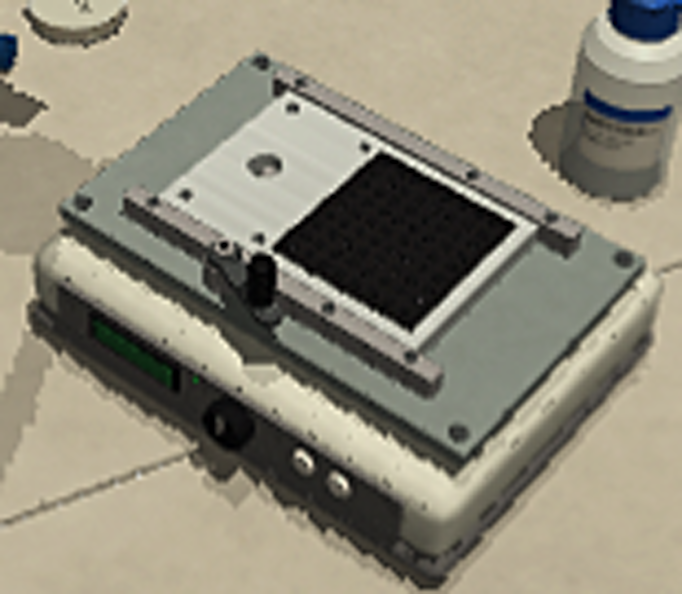

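View pics/d2.png

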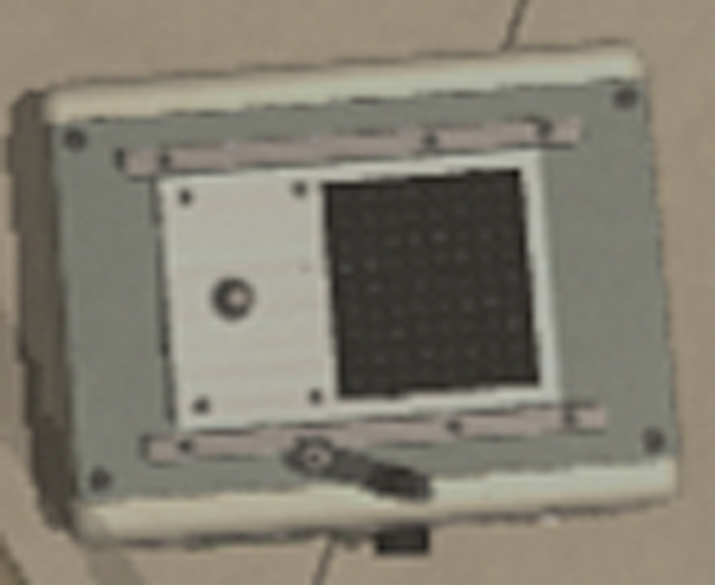

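The pin is visible inside the hole (d2 (232,298), d1 (264,165)). The platform lies between the rails and the latch hasn't moved. I'll check the heights numerically while bringing the shut fingers in front of the latch post.

Create k.py:
```python
from m import *
for n,a,b in(("scFL",(185,194),(201,405)),("scBL",(292,107),(185,197)),("hole",(264,165),(232,298)),("matRF",(413,333),(541,382)),("matRB",(517,226),(521,170))):
    p,e=tri(S,C1(a),T,C2(b));print("**",n,loc(p),p[2],e)
```

```bash
python3 k.py|grep '\*\*'
```

```text
** scFL [-0.0413  0.0684] 0.09333609526035025 0.0021322509009133244
** scBL [0.0408 0.0685] 0.09276247161746948 0.0021764447297101023
** hole [-0.0003  0.0531] 0.0920682311093875 0.0020439991586002322
** matRF [-0.0419 -0.0657] 0.0915970727727437 0.0029189224994283064
** matRB [ 0.0418 -0.0648] 0.09418640534056733 0.0035315561178405923
```

Request:
{"op": "jog_arm", "data": {"ticks": [[0.02,-0.035,0,0],[0.04,-0.07,0,0],[0.06,-0.105,0,0],[0.08,-0.145,0,0],[0.095,-0.18,0,0],[0.105,-0.21,0,0],[0.105,-0.2226,0,0],[0.105,-0.2226,0.03,0],[0.105,-0.2226,0.06,0],[0.105,-0.2226,0.075,0],[0.105,-0.2226,0.075,0],[0.105,-0.2226,0.075,0]], "finger_gap": 0}}

```text
time: 4.98
position: [0.4343, 0.1669, 0.1187]
tcp_rot: [-0.001, -0.036, 0.999, -0.0]
contact_force: [0.7, 0.7, -0.4]
grip_width: 0.0001
grip_force: 0.0
```

```bash
python3 w.py
```

```text
t 4.9833 local [-0.1064 -0.0136] z 0.11874669951315774 F [ 0.683   0.6556 -0.4397] w 7.545208666366748e-05
tool x,y in shaker: [-1.      0.0026] [0.0026 1.    ]
```

Platform flat: the left-end screws are at z 0.093 (nominal 0.094). Hole error is about 3 mm as measured, and the pin physically limits it to 2.5 mm. Swinging the latch, phase 1.

Request:
{"op": "jog_arm", "data": {"ticks": [[-0.007,0.005,0,0],[-0.013,0.005,0,0],[-0.019,0.004,0,0],[-0.025,0.004,0,0],[-0.03,0.005,0,0],[-0.035,0.006,0,0],[-0.04,0.008,0,0],[-0.044,0.01,0,0],[-0.048,0.014,0,0],[-0.0516,0.017,0,0],[-0.0516,0.017,0,0]], "finger_gap": 0}}

```text
time: 5.9
position: [0.4861, 0.1899, 0.1192]
tcp_rot: [0.0, -0.037, 0.999, 0.001]
contact_force: [0.1, -0.5, -1.2]
grip_width: -0.0001
grip_force: 0.0
```

```bash
python3 w.py
```

Run:
```python
from h import *
import pickle
a=shot("scene");b=shot("top")
A=cv2.resize(a["image"][190:325,215:370],None,fx=4.4,fy=4.4,interpolation=cv2.INTER_CUBIC)
cv2.imwrite("pics/e1.png",A)
```

```text
t 5.9 local [-0.053   0.0055] z 0.11922703094559854 F [ 0.1481 -0.5168 -1.2454] w -0.0001489775333289407
tool x,y in shaker: [-1.      0.0012] [0.0012 1.    ]
```

View pics/e1.png

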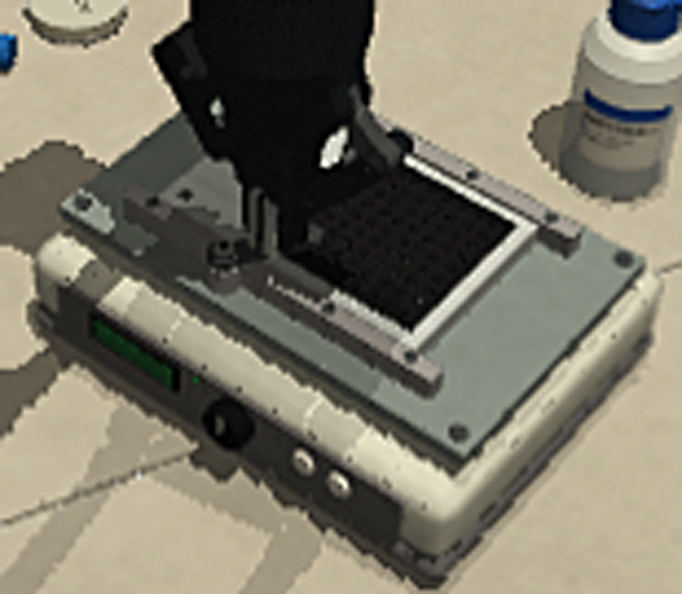

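The fingers have swept the latch inward: its arm no longer shows along the front rail, and the fingers are at e1 (270,240) with the post hidden behind them. Now I'll go round to the post's -y side and push it to the stop.

Request:
{"op": "jog_arm", "data": {"ticks": [[0.01,0,0,0],[0.01,-0.015,0,0],[0.01,-0.03,0,0],[0.01,-0.03,0,0],[-0.008,-0.03,0,0],[-0.022,-0.03,0,0],[-0.022,-0.03,0,0],[-0.022,-0.02,0,0],[-0.022,-0.013,0,0],[-0.022,-0.008,0,0],[-0.022,-0.004,0,0],[-0.022,-0.002,0,0]], "finger_gap": 0}}

```text
time: 7.0
position: [0.5067, 0.1894, 0.1194]
tcp_rot: [-0.0, -0.037, 0.999, 0.0]
contact_force: [1.4, -0.8, 0.4]
grip_width: -0.0001
grip_force: 0.7
```

```bash
python3 w.py
```

```text
t 7.0 local [-0.0325  0.0034] z 0.11940895273964597 F [ 1.4426 -0.8153  0.353 ] w -0.0001439683928484713
tool x,y in shaker: [-1.      0.0006] [0.0006 1.    ]
```

Request:
{"op": "jog_arm", "data": {"ticks": [[0,0.001,0,0],[0,0.002,0,0],[0,0.003,0,0],[0,0.003,0,0]], "finger_gap": 0}}

```text
time: 7.33
position: [0.5068, 0.1916, 0.1193]
tcp_rot: [-0.0, -0.037, 0.999, 0.0]
contact_force: [-0.1, -0.7, 0.2]
grip_width: 0.0001
grip_force: 0.1
```

```bash
python3 w.py
```

```text
t 7.3333 local [-0.0322  0.0057] z 0.11926291514121587 F [-0.1248 -0.6739  0.1862] w 9.092034093416742e-05
tool x,y in shaker: [-1.      0.0016] [0.0016 1.    ]
```

Request:
{"op": "jog_arm", "data": {"ticks": [[0,0.001,0,0],[0,0.002,0,0],[0,0.002,0,0]], "finger_gap": 0}}

```text
time: 7.58
position: [0.5069, 0.1924, 0.1192]
tcp_rot: [-0.0, -0.037, 0.999, -0.001]
contact_force: [0.4, -5.0, 1.1]
grip_width: -0.0001
grip_force: 2.4
```

```bash
python3 w.py
```

```text
t 7.5833 local [-0.0321  0.0064] z 0.11921127434889882 F [ 0.4365 -5.0384  1.0538] w -0.00011673048424564776
tool x,y in shaker: [-1.     0.001] [0.001 1.   ]
```

The force rose to 5 N and the motion stopped: the latch is at its stop, within 2 mm of the prediction. Now withdrawing away and up, then checking.

Request:
{"op": "jog_arm", "data": {"ticks": [[0,-0.01,0,0],[0,-0.02,-0.01,0],[0,-0.03,-0.05,0],[0,-0.06,-0.09,0],[0,-0.1,-0.1,0],[0,-0.14,-0.1,0],[0,-0.18,-0.1,0],[0,-0.2,-0.1,0],[0,-0.2,-0.1,0],[0,-0.2,-0.1,0]], "finger_gap": 0}}

```text
time: 8.42
position: [0.5218, -0.0074, 0.2199]
tcp_rot: [0.0, -0.035, 0.999, 0.001]
contact_force: [0.1, 1.4, -0.1]
grip_width: -0.0002
grip_force: 0.0
```

```bash
python3 w.py
```

Run:
```python
from h import *
a=shot("scene");b=shot("top")
A=cv2.resize(a["image"][190:325,215:370],None,fx=3,fy=3,interpolation=cv2.INTER_CUBIC)
B=cv2.resize(b["image"][180:270,255:365],(330,270),interpolation=cv2.INTER_CUBIC)
o=np.zeros((405,795,3),np.uint8);o[:A.shape[0],:A.shape[1]]=A;o[:270,465:795]=B
cv2.imwrite("pics/f1.png",o)
```

```text
t 8.4167 local [-0.0322 -0.194 ] z 0.2199100394990909 F [ 0.099   1.3713 -0.0573] w -0.00019798736399996087
tool x,y in shaker: [-1.      0.0052] [0.0052 1.    ]
```

View pics/f1.png

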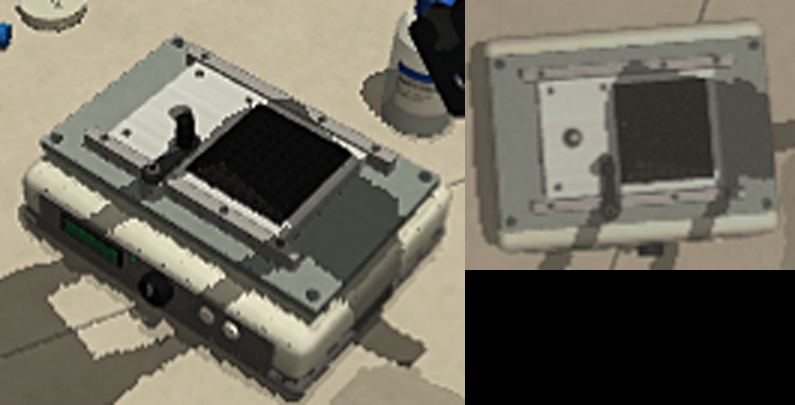

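The latch arm lies square across the lane over the platform, from pivot f1 (610,208) to tip (606,158). The pin shows in the hole at (572,137) and the platform is flat. Handing in.

```bash
python3 -c "
from bench import env
print(env.close_job())"
```

```text
the job is handed in; nothing more can be done
None
```

The platform is back over its pin and lying flat, the latch is round at its stop over the platform's edge, the arm touched nothing else on the bench, and the job was handed in at about 8.5 s; no verdict was returned.

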